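# Brake the paint trolley, load the solvent can, release the brake

### The arm

A 6-joint arm with a two-finger parallel gripper is mounted at the origin on the work surface. World frame = base frame: x ahead of the robot, y to its left, z up, the work surface at z = 0. Lengths are in m, angles in degrees, forces in N, time in s.
With the tool pointing down it reaches from about 0.3 to 0.75 m from the base axis. Payload 8.5 kg.
Tool frame: the origin (TCP) lies at the very end of the fingers, on their centre line; the grasp point (between the pads) lies 19 mm behind it; z points along the fingers, y is the line along which they close (so a half turn about z gives the same grasp; the last joint's range is limited). The gripper opens to 85 mm and grips with 20 to 120 N. Pads are 22 mm wide; open, the fingers measure 114 mm over their backs; the gripper's body (76 mm by 85 mm) begins 54 mm behind the grasp point. The pads swing forward as they close: fully open they stand 13 mm farther back than shut.
Start: joints at [-89.685, 21.807, 74.336, -0, 83.858, -12.336], TCP at [0.12, -0.537, 0.206] pointing down, gripper open.
Joint ranges: [-178.18, 178.18], [-50.72, 133.34], [12.68, 142.11], [-81.47, 261.47], [9.98, 163.14], [-165.26, 165.26]. Speed limits (degrees/s): [136.94, 136.94, 180, 180, 180, 180].

### API

Orientations are given as a 3x3 rotation matrix whose columns are the frame's x, y, z axes.
In Python, from rig import env gives the robot as it stands.
- The arm moves only by the tool move_arm, never from a script. Its argument "plan" is a list of rows, each a list of 7 numbers: the turn, a rotation vector about the tool's x, y, z in degrees, then the shift along the tool's x, y, z in cm, then the gripper command: -1 is shut, 1 is fully open, values between are in proportion. In form: [[ax, ay, az, tx, ty, tz, jaw], ...]. A call has 1 to 5 rows; each row is the pose to reach, as a shift and turn from the pose commanded when the call began, along the tool's axes at that moment; what a row does not reach only later rows make up. A row lasts 1/10 s, in which the tool goes at most 50 mm and 8.59 degrees, less where a joint would pass 70% of its speed; a pose out of reach is approached as far as the arm can. A call with a gripper value outside its range is refused whole. The fingers move at their own pace and stop on an object; "squeeze" is the grip in N (left out, the last holds). Time passes only in rows, so rows that repeat a pose let the fingers close. It gives the time, the measured TCP pose, the force, the opening and the grip force at its end, in the units of the state.
- env.observe(): the state, without advancing time (a new reading comes with each control period).
- env.get_image(name): name is "side" or "top" or "wrist"; returns a dict with "color" (420x560x3 uint8, red, green, blue), "fov_y" (degrees; the focal length in pixels is half the picture's height over the tangent of half this angle, whatever the lens; pixels are square), "cx", "cy" (the principal point, pixels), "R" (3x3) and "t" (3): a world point X has camera coordinates R X + t. Camera axes: x right, y down, z forward; pixel columns grow to the right and rows downward; lengths in m; the calibration is good to about 2 mm. A picture is of the moment at which its call begins. There is no depth.
- env.close_job(): hands the job in; it is judged then, once.
Trained networks look in a picture, given as the dict that the camera call returned (one of the last four; its "shot" number tells which), for a name from the list of things; names that differ only in an ending like _2 or _b are one class to them, and where a whole thing is asked for, a point or a joint stands for the part that bears it (a point fixed in the world has none). Each returns a list of dicts, best first, with "conf" (0 to 1); they miss things now and then, are a little off and sometimes report something else, mostly with a low value. They report only what shows in the picture. A call takes as long as a camera call. They do not tell look-alikes from the thing itself.
- env.outline_of(target, picture): "mask" (420x560 bool, what is visible of it) and "bbox" ([centre column, centre row, width, height] in pixels, round what is visible of it).
- env.tip_of(target, picture): "pixel" ([column, row] in pixels: a listed point, or the origin of a listed thing).
The state is a dict: "time_s": time; "q": joint angles; "qvel": joint speeds; "joint_efforts": joint torques, N m; "position": TCP position; "tool_rot": TCP orientation; "ft_force": force on the tool from outside, world axes, zero at the start; "wrist_torque": the same for the moment, N m; "grip_width": finger opening in m; "gripper_force": force on a finger pad.
Only numpy, scipy, OpenCV 4.12 (cv2) and the standard library are available. Lean on these libraries where they do the work, as an engineer would, in place of code of your own. Each camera call takes 0.05 s, during which the arm holds its last target. There are 200 camera calls.

### The job

Push the trolley's brake pedal fully down to lock it, and while it is locked stand the flat rectangular solvent can upright in the trolley's empty compartment, setting it down rather than dropping it. Then flick the pedal back up to release the brake, so that the loaded trolley is ready to be rolled off. Do not roll the trolley away yourself, and leave the other containers where they are.

Things in the scene. Friction and masses are not known exactly. Their poses are not given: they have to be found in the camera images.
- brake (a joint): Angle (rad) of the trolley's brake pedal, a steel lever hinged at the middle of the trolley's near side and sticking out towards the robot. 0 = fully down, locked (foot pressed on the track); 0.9 = fully up; hard stops at both. Starts at 0.6 to 0.85. Stiff hinge without a catch: it stays where left; moving it takes 2 to 4 N at the pedal, more over the last 0.3 rad before 0.
- pedal (a point): Centre of the top face of the pedal's flat steel pad, 40 mm wide (point y), 40 long (x), 10 thick (downwards), on a 14 mm wide neck. It lies 85 mm outwards (-x) and 29 mm up (+z) from the hinge in the pedal's own frame, which turns with the pedal; at brake = 0 z is vertical and the point 70 mm above the table. The pad's sides are free: it can be pinched from above across its width.
- brake_hinge (a point): Point on the pedal's hinge axis, 41 mm above the table, midway across the pedal. The axis is the frame's y, level and parallel to the trolley's rails; raising the pedal by angle q turns the frame by +q about that y (the outer end, -x, goes up).
- bay (a point): Centre of the floor of the trolley's empty compartment, 66 mm above the table. x: across the trolley, away from the robot; y: along the rails, to the robot's left; z up. Inside 134 mm (x) by 95 mm (y); wooden walls 30 mm high, 8 mm thick. The other compartment (towards -y) holds two fast corked jars 52 mm high, their middles 165 mm in -y from this point.
- track: Fixed steel base with two low rails, 215 x 420 mm; origin at its centre on the table, y along the rails. On it stands the trolley: a light wooden tray 150 x 270 mm, walls reaching 96 mm above the table, on four small wheels. It rolls along y at a light push (1 to 2 N) while the brake is up, at most 55 mm either way from mid-track; locked, it holds against about 10 N, creeping slowly.
- can: The solvent can, loose: a flat rectangular bright metal can 90 mm (its x) by 46 mm (its y) by 104 mm high, with a small black screw cap (26 mm across, 22 mm off centre in +x) reaching to 122 mm. About 0.3 to 0.55 kg. Origin: centre of its underside. It stands upright on the table to the left or the right of the trolley. Best gripped across its 46 mm.
- tin: Bystander: round metal tin, 66 mm diameter (70 mm over the lid rim), 94 mm high, loose; origin at the centre of its underside. It stands on the opposite side from the can.
- jar_tall: Bystander: corked glass jar, 64 mm diameter, 120 mm high, loose; origin at the centre of its underside.
- jar_short: Bystander: corked glass jar, 72 mm diameter, 85 mm high, loose; origin at the centre of its underside.
- squeeze: Bystander: plastic bottle, 60 mm diameter, 170 mm high, loose; origin at the centre of its underside.
- tub: Bystander: open white plastic tub 120 x 100 x 85 mm, loose; origin at the centre of its underside.
Things that resemble listed ones, but are neither listed nor needed, are in the scene too. What is shaped like the can but green is not meant.

How it is judged:
By the outcome, as a careful person would: the job done as asked, in the order asked, and still so for the second after the job is handed in, with the robot touching nothing.
It also fails if it takes over 61 s, if anything falls off the work surface, if the arm or the gripper's body presses on something with over 40 N, if the wrist force passes 120 N, or if a joint passes its speed limit or range.

## Working session

There is one attempt and no reset: what is moved stays moved. The work goes in short steps, Python scripts to look and compute and a tool call to move; the robot and the scene stay as the last step left them, time stands still between calls to the robot, and variables do not carry over. Pictures are saved under pics/ and viewed, at most 10 in all, crops included, and the job is handed in when it is done.

Besides the shell and the picture viewer there is one more tool, called after "Emit:" as a command line: name --pt "numbers of a row" for each row, then --argument value for the rest. move_arm: Moves the arm, as the interface text tells. Its arguments: {"type":"object","properties":{"plan":{"type":"array"},"squeeze":{"type":"number"}},"required":["plan"]}

```bash
mkdir -p pics; ls; cat > h.py <<'E'
import numpy as np, cv2
from rig import env
def f(p): return p["color"].shape[0]/2/np.tan(np.radians(p["fov_y"])/2)
def ray(p,px):
    R=np.array(p["R"]);t=np.array(p["t"])
    d=R.T@np.array([(px[0]-p["cx"])/f(p),(px[1]-p["cy"])/f(p),1]); return -R.T@t,d
def onz(p,px,z):
    c,d=ray(p,px); return c+d*(z-c[2])/d[2]
def tri(obs):
    A=np.zeros((3,3));b=np.zeros(3)
    for p,px in obs:
        c,d=ray(p,px);d=d/np.linalg.norm(d);P=np.eye(3)-np.outer(d,d);A+=P;b+=P@c
    X=np.linalg.solve(A,b); return X
def proj(p,X):
    c=np.array(p["R"])@X+np.array(p["t"]); return np.array([p["cx"]+f(p)*c[0]/c[2],p["cy"]+f(p)*c[1]/c[2]])
def save(p,n): cv2.imwrite("pics/"+n,cv2.cvtColor(p["color"],cv2.COLOR_RGB2BGR))
E
python3 - <<'E'
from h import *
np.set_printoptions(precision=3,suppress=True)
P={n:env.get_image(n) for n in("side","top")}
for n,p in P.items():
    save(p,n+"0.png"); print(n,p["fov_y"],p["cx"],p["cy"],-np.array(p["R"]).T@p["t"])
for k in["pedal","brake_hinge","bay","track","can","tin"]:
    for n,p in P.items():
        for r in env.tip_of(k,p)[:3]: print(k,n,np.round(r["pixel"],1),round(r["conf"],2),onz(p,r["pixel"],{"bay":.066,"brake_hinge":.041,"pedal":.12}.get(k,0)))
E
```

```text
pics
side 56.06548219138364 277.99297471209616 210.8207017859996 [0.079 0.884 0.904]
top 49.21654848427198 281.5466799109913 213.6958036863131 [0.371 0.015 1.305]
pedal side [267.5 207.9] 0.69 [0.476 0.036 0.12 ]
pedal side [255.6 309.2] 0.54 [0.343 0.387 0.12 ]
brake_hinge side [252.5 219.3] 0.46 [0.536 0.024 0.041]
bay side [214.7 226.6] 0.72 [0.614 0.13  0.066]
bay top [230.  150.8] 0.84 [0.603 0.126 0.066]
track side [229.3 229. ] 0.94 [0.606 0.06  0.   ]
track side [145.3 304.7] 0.59 [0.665 0.423 0.   ]
track top [257.3 152.4] 0.93 [0.612 0.054 0.   ]
track top [425.4 144.1] 0.63 [ 0.645 -0.431  0.   ]
can side [305.3 317.2] 0.97 [0.251 0.278 0.   ]
can side [255.3 313.3] 0.71 [0.378 0.323 0.   ]
can top [164.9 233.6] 0.93 [0.377 0.312 0.   ]
can top [172.7 276.4] 0.78 [0.257 0.287 0.   ]
tin side [331.2 189. ] 0.84 [ 0.365 -0.298  0.   ]
tin top [436.6 189.1] 0.45 [ 0.515 -0.463  0.   ]
```

View pics/side0.png

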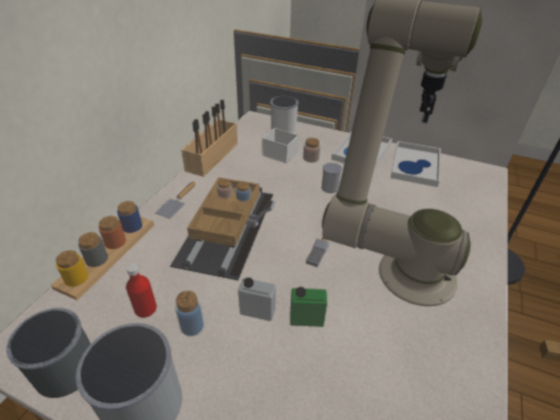

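View pics/top0.png

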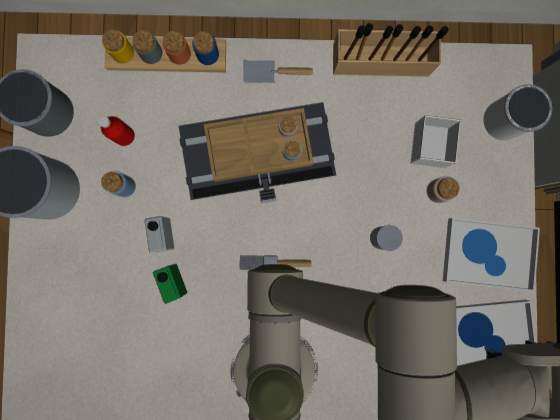

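Side: silver can at (257,298), green can at (308,307). Top: silver can at (160,234), green one at (170,284), with the trolley pedal at (266,187). The bright metal can is the one meant, because green is excluded. I'll confirm it in one enlarged crop.

```bash
python3 - <<'E'
from h import *
im=cv2.imread("pics/top0.png")[95:265,138:343]
cv2.imwrite("pics/crop1.png",cv2.resize(im,None,fx=3.5,fy=3.5,interpolation=cv2.INTER_CUBIC))
im=cv2.imread("pics/side0.png")[170:325,170:320]
cv2.imwrite("pics/crop2.png",cv2.resize(im,None,fx=3.8,fy=3.8,interpolation=cv2.INTER_CUBIC))
E
```

```text
(no output)
```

View pics/crop1.png

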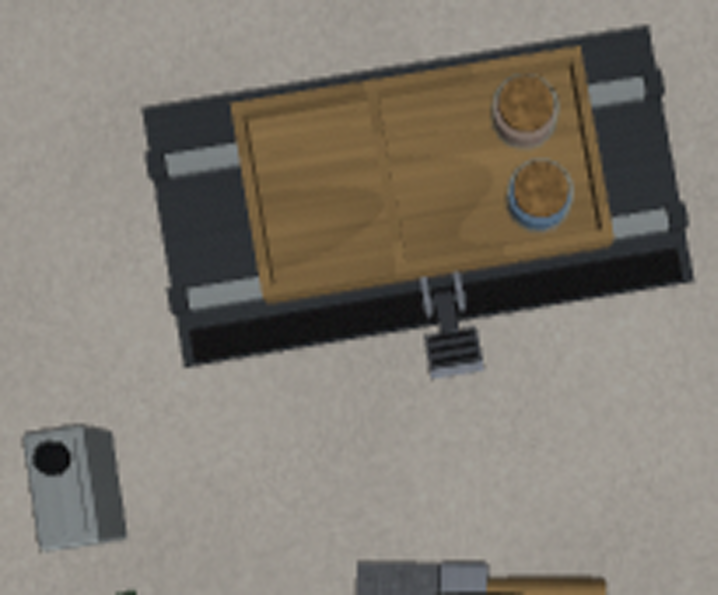

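View pics/crop2.png

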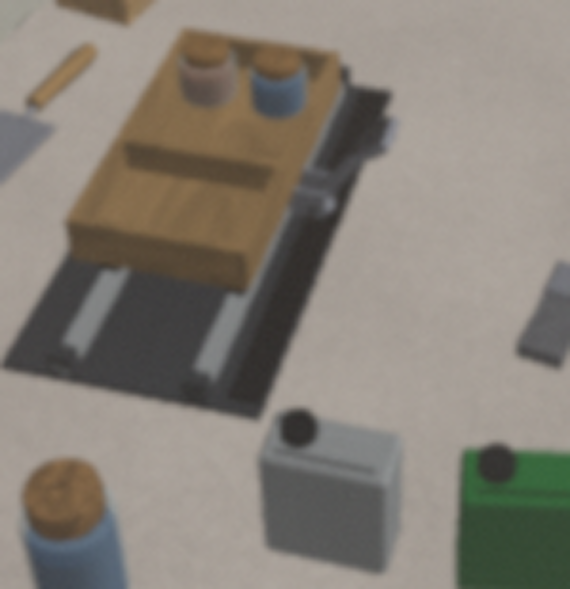

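The crop confirms it: the bright can (top face at crop (60,490), black cap at (52,458)) is upright left of the trolley. The trolley pedal is at crop (455,350).

```bash
python3 - <<'E'
from h import *
np.set_printoptions(precision=4,suppress=True)
p=env.get_image("top");s=env.get_image("side")
c=lambda u,v:(138+u/3.5,95+v/3.5)
d=lambda u,v:(170+u/3.8,170+v/3.8)
def rect(n,pts,z):
    X=np.array([onz(p,c(*q),z) for q in pts])
    e=[X[(i+1)%4]-X[i] for i in range(4)]
    print(n,"ctr",X.mean(0),"sides",[round(np.linalg.norm(v[:2]),4) for v in e],"ang",[round(np.degrees(np.arctan2(v[1],v[0])),1) for v in e])
rect("tray",[(233,102),(582,47),(611,243),(265,302)],.096)
rect("track",[(143,107),(648,27),(692,282),(185,367)],.006)
rect("can",[(23,435),(83,425),(99,543),(40,552)],.104)
print("cap",onz(p,c(52,458),.122), "cap side",onz(s,d(298,427),.122))
print("can side corners",[onz(s,d(*q),.104) for q in[(262,455),(388,470),(402,432),(275,412)]])
print("tray side corners",[onz(s,d(*q),.096) for q in[(68,225),(185,30),(340,52),(248,257)]])
for k in["pedal","brake_hinge","bay"]:
    o=[(q,r[0]["pixel"]) for q in(p,s) if (r:=env.tip_of(k,q))]
    print(k,[np.round(x[1],1) for x in o],tri(o) if len(o)>1 else [onz(o[0][0],o[0][1],z) for z in(.041,.066,.1,.12)])
for n,q in(("top",p),("side",s)):
    for r in env.outline_of("pedal",q)[:2]:
        m=r["mask"]; ys,xs=np.nonzero(m);print(n,r["conf"],r["bbox"],m.sum())
o=env.observe();print(o["time_s"],o["tool_rot"],o["ft_force"])
E
```

```text
tray ctr [0.616  0.0473 0.096 ] sides [np.float64(0.2689), np.float64(0.1523), np.float64(0.2656), np.float64(0.1545)] ang [np.float64(-79.8), np.float64(-171.1), np.float64(100.6), np.float64(10.1)]
track ctr [0.6162 0.0536 0.006 ] sides [np.float64(0.4181), np.float64(0.2137), np.float64(0.4173), np.float64(0.2152)] ang [np.float64(-79.8), np.float64(-169.9), np.float64(100.4), np.float64(10.4)]
can ctr [0.3734 0.3121 0.104 ] sides [np.float64(0.0449), np.float64(0.0885), np.float64(0.0439), np.float64(0.0878)] ang [np.float64(-79.7), np.float64(-170.9), np.float64(99.4), np.float64(9.8)]
cap [0.3956 0.315  0.122 ] cap side [0.3948 0.3231 0.122 ]
can side corners [array([0.4129, 0.3413, 0.104 ]), array([0.3316, 0.3175, 0.104 ]), array([0.3362, 0.2846, 0.104 ]), array([0.4223, 0.3051, 0.104 ])]
tray side corners [array([0.6613, 0.2002, 0.096 ]), array([ 0.7121, -0.0658,  0.096 ]), array([ 0.5685, -0.096 ,  0.096 ]), array([0.5163, 0.1724, 0.096 ])]
pedal [array([269.8, 194.5]), array([264.9, 206.8])] [0.4872 0.0187 0.1069]
brake_hinge [array([266.4, 190.4]), array([190. , 324.4])] [ 0.6545  0.1057 -0.4939]
bay [array([228.2, 150.1]), array([216.9, 227.6])] [0.6051 0.1313 0.0667]
top 0.72 [257.2, 155.9, 110.1, 94.1] 6295
top 0.65 [266.8, 191.2, 15.5, 21.8] 252
side 0.47 [262.4, 214.7, 24.5, 25.4] 176
1.2 [[ 0.9757  0.219  -0.    ]
 [ 0.219  -0.9757 -0.    ]
 [-0.      0.     -1.    ]] [-0.787  -1.6464  0.1738]
```

Emit:
move_arm --pt "0 0 2.4 11 -12 -9 -1" --pt "0 0 2.4 22 -23 -9 -1" --pt "0 0 2.4 44 -47 -9 -1" --pt "0 0 2.4 44 -47 -9 -1" --pt "0 0 2.4 44 -47 -9 -1" --squeeze 40

```text
time_s: 1.7
position: [0.2436, -0.3266, 0.2572]
tool_rot: [[0.984, 0.177, 0.0], [0.177, -0.984, -0.0], [0.0, 0.0, -1.0]]
ft_force: [1.4, -0.4, 0.2]
grip_width: 0.012
gripper_force: 0.0
```

```bash
cat >> h.py <<'E'
from scipy.spatial.transform import Rotation as Ro
TH=np.radians(10.2)
ex=np.array([np.cos(TH),np.sin(TH),0]);ey=np.array([-np.sin(TH),np.cos(TH),0]);ez=np.array([0,0,1.])
def tool(pitch=0): # pitch deg: tool top leans to +ex
    R=np.column_stack([ex,-ey,-ez]); return Ro.from_rotvec(ey*np.radians(pitch)).as_matrix()@R
def go(pos,pitch=0):
    o=env.observe();R=np.array(o["tool_rot"])
    rv=Ro.from_matrix(R.T@tool(pitch)).as_rotvec(degrees=True)
    print("row",np.round(rv,1),np.round(R.T@(np.array(pos)-o["position"])*100,2),"now",np.round(o["position"],4),"t",o["time_s"],"w",round(o["grip_width"],4),"F",np.round(o["ft_force"],1))
E
python3 -c "
from h import *
go([.43,.01,.30])"
```

```text
row [ 0. -0.  0.] [ 24.31 -29.82  -4.29] now [ 0.2436 -0.3266  0.2572] t 1.7 w 0.012 F [ 1.4 -0.4  0.2]
```

Emit:
move_arm --pt "0 0 0 24.3 -29.8 -4.3 -1" --pt "0 0 0 24.3 -29.8 -4.3 -1" --pt "0 0 0 24.3 -29.8 -4.3 -1" --pt "0 0 0 24.3 -29.8 -4.3 -1" --pt "0 0 0 24.3 -29.8 -4.3 -1"

```text
time_s: 2.2
position: [0.3638, -0.1091, 0.2853]
tool_rot: [[0.984, 0.178, 0.001], [0.178, -0.984, -0.001], [0.001, 0.001, -1.0]]
ft_force: [1.0, -0.4, -0.9]
grip_width: 0.0001
gripper_force: 0.0
```

```bash
python3 -c "
from h import *
go([.43,.01,.30])"
```

```text
row [ 0. -0.  0.] [  8.63 -10.54  -1.47] now [ 0.3638 -0.1091  0.2853] t 2.2 w 0.0001 F [ 1.  -0.4 -0.9]
```

Emit:
move_arm --pt "0 0 0 8.6 -10.5 -1.5 -1" --pt "0 0 0 8.6 -10.5 -1.5 -1" --pt "0 0 0 8.6 -10.5 -1.5 -1" --pt "0 0 0 8.6 -10.5 -1.5 -1" --pt "0 0 0 8.6 -10.5 -1.5 -1"

```text
time_s: 2.7
position: [0.4293, 0.0081, 0.2996]
tool_rot: [[0.984, 0.18, -0.0], [0.18, -0.984, -0.0], [-0.0, 0.0, -1.0]]
ft_force: [0.0, -0.3, -0.4]
grip_width: 0.0001
gripper_force: 0.0
```

```bash
python3 - <<'E'
from h import *
np.set_printoptions(precision=4,suppress=True)
go([.43,.01,.30])
w=env.get_image("wrist");save(w,"w1.png");s=env.get_image("side")
print(-np.array(w["R"]).T@w["t"],np.array(w["R"]))
for k in["pedal","brake_hinge","bay"]:
    for n,q in(("w",w),("s",s)):
        for r in env.tip_of(k,q)[:2]: print(k,n,r["pixel"],r["conf"],onz(q,r["pixel"],{"bay":.066,"brake_hinge":.041,"pedal":.115}[k]))
E
```

```text
row [0.  0.  0.2] [ 0.11 -0.18 -0.04] now [0.4293 0.0081 0.2996] t 2.7 w 0.0001 F [ 0.  -0.3 -0.4]
[0.4946 0.0191 0.4659] [[ 0.1801 -0.9836  0.0001]
 [-0.9489 -0.1737  0.2634]
 [-0.2591 -0.0476 -0.9647]]
pedal w [267.1, 117.1] 0.75 [0.4837 0.0247 0.115 ]
pedal s [255.9, 311.3] 0.69 [0.3415 0.3885 0.115 ]
pedal s [265.7, 206.2] 0.48 [0.4874 0.0252 0.115 ]
brake_hinge s [251.2, 221.0] 0.66 [0.5363 0.0334 0.041 ]
bay s [215.1, 227.3] 0.8 [0.6114 0.1319 0.066 ]
bay s [143.2, 307.1] 0.64 [0.6224 0.4652 0.066 ]
```

View pics/w1.png

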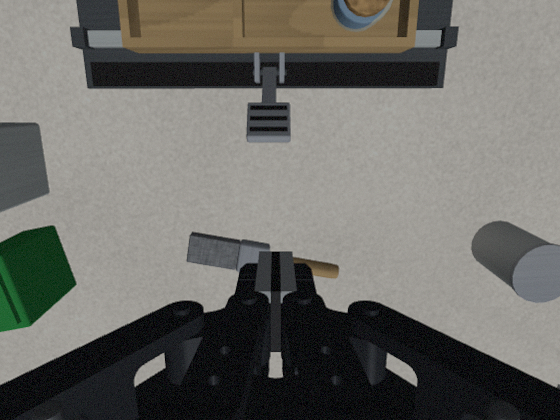

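The wrist picture shows the pedal pad with corners near (248,103), (290,103), (291,135) and (247,135), and the hinge brackets at (256–284, 70). I'll fit the hinge and angle.

```bash
python3 - <<'E'
from h import *
from scipy.optimize import least_squares
np.set_printoptions(precision=4,suppress=True)
w=env.get_image("wrist");t=env.get_image("top")
pts=[(-.065,.02,.029),(-.065,-.02,.029),(-.105,.02,.029),(-.105,-.02,.029),(-.105,.02,.019),(-.105,-.02,.019)]
px=np.array([(248.5,103),(289.5,103),(247,134.5),(290.5,134.5),(247.5,141),(290,141)])
def W(v,p):
    h=np.array([v[0],v[1],.041]);q=v[2]
    return h+ex*(p[0]*np.cos(q)+p[2]*np.sin(q))+ey*p[1]+ez*(-p[0]*np.sin(q)+p[2]*np.cos(q))
r=least_squares(lambda v:np.concatenate([proj(w,W(v,p))-x for p,x in zip(pts,px)]),[.535,.035,.7])
v=r.x;print("hinge",v[:2],"q",v[2],"res",r.fun.round(1),"pedal",W(v,(-.085,0,.029)))
print("hinge rel tray",ex@(np.array([*v[:2],0])-[.6153,.05,0]),ey@(np.array([*v[:2],0])-[.6153,.05,0]))
print("pad in top crop",(proj(t,W(v,(-.085,0,.029)))-[138,95])*3.5)
print("wrist hinge px",proj(w,np.array([*v[:2],.041])), "tray near corners",[onz(w,c,.096) for c in((125,51),(416,51))])
E
```

```text
hinge [0.5188 0.0281] q 0.8340269155203053 res [-1.1 -0.7  1.2 -0.7 -1.4 -0.3  1.2 -0.3 -1.2  1.1  1.3  1.1] pedal [0.4838 0.0217 0.1234]
hinge rel tray -0.09882414414179637 -0.004518979848088389
pad in top crop [454.4427 343.7403]
wrist hinge px [269.9549  81.6571] tray near corners [array([0.5184, 0.1633, 0.096 ]), array([ 0.5661, -0.1015,  0.096 ])]
```

```bash
cat >> h.py <<'E'
H=np.array([.5281,.0297,.041])
def ped(q,off=0,along=0,h=None):
    h=H if h is None else h
    x,z=-.085+along,.029+off
    return h+ex*(x*np.cos(q)+z*np.sin(q))+ez*(-x*np.sin(q)+z*np.cos(q))
E
python3 - <<'E'
from h import *
go(ped(.75,.04),38)
go(ped(.75,.005),38)
E
```

```text
row [  0. -38.   0.] [ 8.61 -0.45 15.03] now [0.4292 0.0073 0.2998] t 3.2 w -0.0001 F [-0.4 -0.1  0. ]
row [  0. -38.   0.] [ 6.23 -0.45 17.59] now [0.4292 0.0073 0.2998] t 3.2 w -0.0001 F [-0.4 -0.1  0. ]
```

Emit:
move_arm --pt "0 -8 0 3 -0.4 3 -1" --pt "0 -16 0 6 -0.4 6 -1" --pt "0 -24 0 8.6 -0.4 9 -1" --pt "0 -32 0 8.6 -0.4 12 -1" --pt "0 -38 0 8.6 -0.4 14 -1"

```text
time_s: 3.7
position: [0.5135, 0.0271, 0.1567]
tool_rot: [[0.77, 0.178, -0.612], [0.14, -0.984, -0.11], [-0.622, -0.001, -0.783]]
ft_force: [-0.5, -0.4, 0.9]
grip_width: -0.0
gripper_force: 0.0
```

```bash
python3 - <<'E'
from h import *
np.set_printoptions(precision=4,suppress=True)
go(ped(.75,.02),38)
go(ped(.75,-.0),38)
s=env.get_image("side");im=s["color"][130:290,170:370]
cv2.imwrite("pics/s2.png",cv2.resize(im[:,:,::-1],None,fx=3.7,fy=3.7,interpolation=cv2.INTER_CUBIC))
print(proj(s,ped(.75)),proj(s,H))
E
```

```text
row [0.  0.5 0.1] [0.27 0.   2.58] now [0.5135 0.0271 0.1567] t 3.7 w -0.0 F [-0.5 -0.4  0.9]
row [0.  0.5 0.1] [0.11 0.   4.57] now [0.5135 0.0271 0.1567] t 3.7 w -0.0 F [-0.5 -0.4  0.9]
[266.4264 204.4624] [253.9458 221.0159]
```

View pics/s2.png

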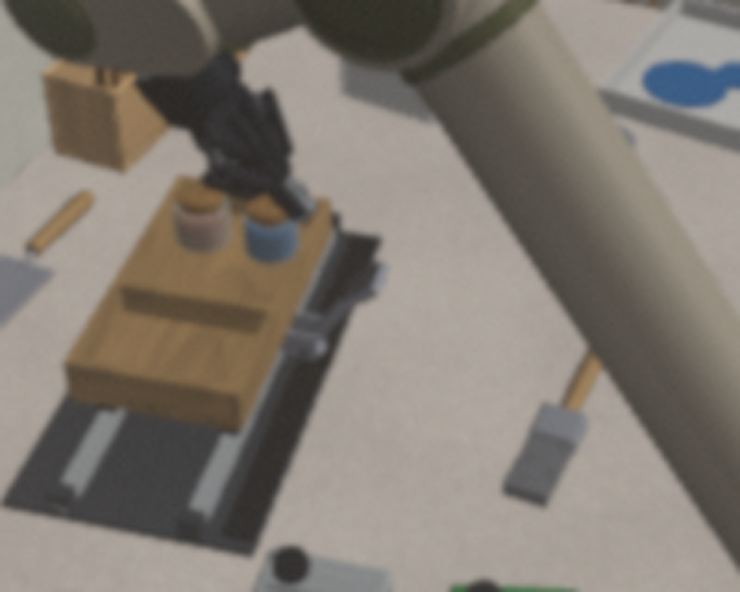

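The side crop shows the pad at (365,285) and the hinge at (310,335), which matches the model. The pad sits slightly lower and further out than modelled. Closing in until contact.

Emit:
move_arm --pt "0 0 0 -0.3 0 1.5 -1" --pt "0 0 0 -0.3 0 3 -1" --pt "0 0 0 -0.3 0 3.8 -1" --pt "0 0 0 -0.3 0 4.3 -1" --pt "0 0 0 -0.3 0 4.3 -1"

```text
time_s: 4.25
position: [0.4847, 0.0217, 0.128]
tool_rot: [[0.776, 0.178, -0.605], [0.14, -0.984, -0.109], [-0.615, 0.0, -0.788]]
ft_force: [0.9, 0.7, 0.7]
grip_width: -0.0
gripper_force: 0.0
```

```bash
python3 - <<'E'
from h import *
for q in(.65,.5,.35,.2,.1): go(ped(q),np.degrees(q))
E
```

```text
row [0.  0.7 0. ] [ 0.3  -0.02  1.36] now [0.4847 0.0217 0.128 ] t 4.25 w -0.0 F [0.9 0.7 0.7]
row [0.  9.3 0. ] [-0.02 -0.02  2.66] now [0.4847 0.0217 0.128 ] t 4.25 w -0.0 F [0.9 0.7 0.7]
row [ 0.  17.9  0. ] [-0.15 -0.03  4.  ] now [0.4847 0.0217 0.128 ] t 4.25 w -0.0 F [0.9 0.7 0.7]
row [ 0.  26.5  0. ] [-0.07 -0.03  5.35] now [0.4847 0.0217 0.128 ] t 4.25 w -0.0 F [0.9 0.7 0.7]
row [ 0.  32.2  0. ] [ 0.1  -0.03  6.23] now [0.4847 0.0217 0.128 ] t 4.25 w -0.0 F [0.9 0.7 0.7]
```

Emit:
move_arm --pt "0 0.7 0 0.2 0 0.8 -1" --pt "0 3 0 0.2 0 1.6 -1" --pt "0 6 0 0.1 0 2.1 -1" --pt "0 9 0 0 0 2.6 -1" --pt "0 12 0 0 0 3.1 -1"

```text
time_s: 4.75
position: [0.4666, 0.0183, 0.1039]
tool_rot: [[0.886, 0.178, -0.428], [0.16, -0.984, -0.078], [-0.435, 0.001, -0.901]]
ft_force: [-0.2, 0.3, -0.3]
grip_width: -0.0001
gripper_force: 0.0
```

```bash
python3 - <<'E'
from h import *
for q in(.35,.2,.1,0,-.05): go(ped(q),np.degrees(q))
E
```

```text
row [0.1 5.7 0. ] [-0.38 -0.04  0.9 ] now [0.4666 0.0183 0.1039] t 4.75 w -0.0001 F [-0.2  0.3 -0.3]
row [ 0.  14.3  0. ] [-0.59 -0.04  2.23] now [0.4666 0.0183 0.1039] t 4.75 w -0.0001 F [-0.2  0.3 -0.3]
row [ 0. 20.  0.] [-0.62 -0.04  3.13] now [0.4666 0.0183 0.1039] t 4.75 w -0.0001 F [-0.2  0.3 -0.3]
row [ 0.  25.8  0. ] [-0.55 -0.04  4.03] now [0.4666 0.0183 0.1039] t 4.75 w -0.0001 F [-0.2  0.3 -0.3]
row [ 0.  28.6  0. ] [-0.49 -0.04  4.47] now [0.4666 0.0183 0.1039] t 4.75 w -0.0001 F [-0.2  0.3 -0.3]
```

```bash
python3 - <<'E'
from h import *
np.set_printoptions(precision=4,suppress=True)
w=env.get_image("wrist");s=env.get_image("side")
for n,q in(("w",w),("s",s)):
    for k in("pedal","brake_hinge"):
        for r in env.tip_of(k,q)[:2]: print(k,n,r["pixel"],r["conf"])
print("tcp px",proj(w,env.observe()["position"]),proj(s,env.observe()["position"]))
a=cv2.resize(w["color"][:,130:430],None,fx=1.3,fy=1.3);b=cv2.resize(s["color"][150:270,200:310],None,fx=3.6,fy=4.55)
b=cv2.resize(b,(400,a.shape[0]))
cv2.imwrite("pics/c3.png",np.hstack([a,b])[:,:,::-1])
E
```

```text
pedal w [266.6, 247.9] 0.78
brake_hinge w [269.5, 69.4] 0.76
pedal s [267.2, 210.0] 0.58
brake_hinge s [253.3, 220.6] 0.65
brake_hinge s [140.8, 308.4] 0.39
tcp px [273.1884 250.2253] [272.6187 209.5584]
```

View pics/c3.png

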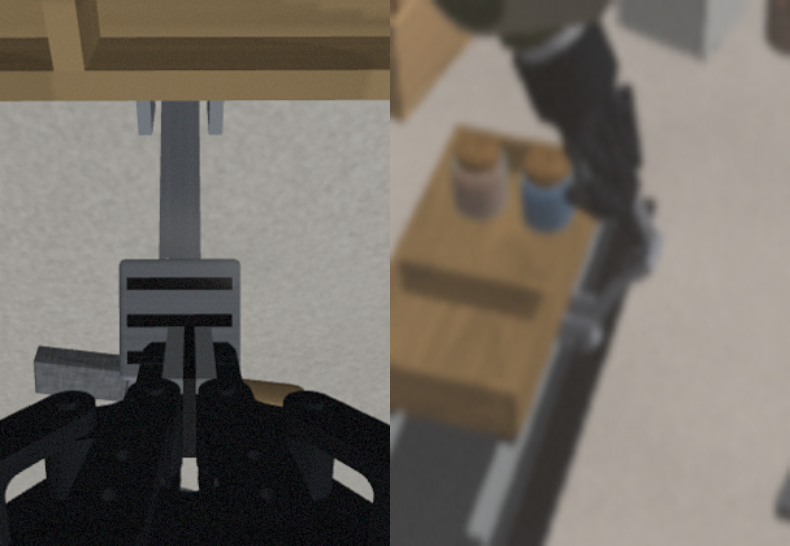

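The fingertips sit over the middle of the pad (wrist px about (268,245)), well aligned. Continue down.

Emit:
move_arm --pt "0 4 0 -0.2 0 0.5 -1" --pt "0 6 0 -0.4 0 0.9 -1" --pt "0 9 0 -0.5 0 1.4 -1" --pt "0 12 0 -0.5 0 1.8 -1" --pt "0 14 0 -0.6 0 2.2 -1"

```text
time_s: 5.55
position: [0.4519, 0.0156, 0.0862]
tool_rot: [[0.963, 0.178, -0.202], [0.174, -0.984, -0.037], [-0.206, 0.0, -0.979]]
ft_force: [2.6, -0.1, -0.0]
grip_width: 0.0005
gripper_force: 0.6
```

```bash
python3 - <<'E'
from h import *
for q in(.1,0,-.05): go(ped(q),np.degrees(q))
E
```

```text
row [0.  6.1 0.1] [-0.25 -0.03  0.85] now [0.4519 0.0156 0.0862] t 5.55 w 0.0005 F [ 2.6 -0.1 -0. ]
row [ 0.  11.9  0.1] [-0.4  -0.04  1.74] now [0.4519 0.0156 0.0862] t 5.55 w 0.0005 F [ 2.6 -0.1 -0. ]
row [ 0.  14.7  0.1] [-0.44 -0.04  2.19] now [0.4519 0.0156 0.0862] t 5.55 w 0.0005 F [ 2.6 -0.1 -0. ]
```

Emit:
move_arm --pt "0 2 0 0 0 0.4 -1" --pt "0 4 0 -0.1 0 0.7 -1" --pt "0 7 0 -0.2 0 1.0 -1" --pt "0 9 0 -0.2 0 1.3 -1" --pt "0 11 0 -0.2 0 1.6 -1"

```text
time_s: 6.05
position: [0.4465, 0.0146, 0.071]
tool_rot: [[0.984, 0.178, -0.016], [0.178, -0.984, -0.003], [-0.016, 0.0, -1.0]]
ft_force: [-0.4, -1.0, 4.8]
grip_width: -0.0003
gripper_force: 2.3
```

```bash
python3 - <<'E'
from h import *
np.set_printoptions(precision=4,suppress=True)
for q in(0,-.05): go(ped(q),np.degrees(q))
w=env.get_image("wrist")
for k in("pedal","brake_hinge"):
    for r in env.tip_of(k,w)[:2]: print(k,r["pixel"],r["conf"],onz(w,r["pixel"],.041 if k!="pedal" else .07))
print(proj(w,env.observe()["position"]))
E
```

```text
row [0.  0.9 0.1] [-0.2  -0.04  0.11] now [0.4465 0.0146 0.071 ] t 6.05 w -0.0003 F [-0.4 -1.   4.8]
row [0.  3.8 0.1] [-0.33 -0.04  0.54] now [0.4465 0.0146 0.071 ] t 6.05 w -0.0003 F [-0.4 -1.   4.8]
pedal [268.6, 247.6] 0.6 [0.4468 0.0169 0.07  ]
brake_hinge [271.6, 71.4] 0.58 [0.5274 0.0301 0.041 ]
[273.1883 250.299 ]
```

Emit:
move_arm --pt "0 1 0 -0.1 0 0.2 -1" --pt "0 1 0 -0.1 0 0.4 -1" --pt "0 1 0 -0.1 0 0.4 -1"

```text
time_s: 6.5
position: [0.4449, 0.0144, 0.0668]
tool_rot: [[0.984, 0.178, -0.001], [0.178, -0.984, -0.0], [-0.001, 0.0, -1.0]]
ft_force: [0.5, -1.0, 2.1]
grip_width: 0.0002
gripper_force: 0.9
```

Emit:
move_arm --pt "0 0 0 0 0 0.2 -1" --pt "0 0 0 0 0 0.4 -1" --pt "0 0 0 0 0 0.4 -1"

```text
time_s: 6.8
position: [0.4447, 0.0145, 0.0628]
tool_rot: [[0.984, 0.178, -0.001], [0.178, -0.984, -0.0], [-0.001, -0.0, -1.0]]
ft_force: [-1.9, -0.5, 5.1]
grip_width: -0.0
gripper_force: 2.1
```

```bash
python3 - <<'E'
from h import *
w=env.get_image("wrist");s=env.get_image("side")
a=cv2.resize(w["color"][:,130:430],None,fx=1.3,fy=1.3);b=cv2.resize(s["color"][150:270,200:310],None,fx=3.6,fy=4.55)
b=cv2.resize(b,(400,a.shape[0]))
cv2.imwrite("pics/c4.png",np.hstack([a,b])[:,:,::-1])
E
```

```text
(no output)
```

View pics/c4.png

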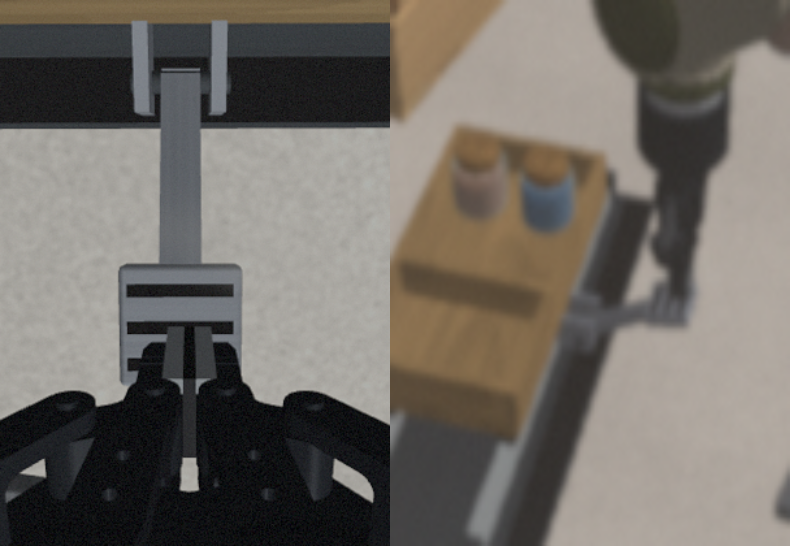

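The fingers are still centred on the pad and the pedal is nearly level, but there's no hard stop yet. Press on.

Emit:
move_arm --pt "0 0 0 0 0 0.2 -1" --pt "0 0 0 0 0 0.4 -1" --pt "0 0 0 0 0 0.4 -1"

```text
time_s: 7.2
position: [0.4448, 0.0146, 0.0587]
tool_rot: [[0.984, 0.178, -0.001], [0.178, -0.984, 0.0], [-0.001, -0.0, -1.0]]
ft_force: [-1.4, 0.7, 0.8]
grip_width: -0.0002
gripper_force: 0.6
```

```bash
python3 - <<'E'
from h import *
from scipy.optimize import least_squares
np.set_printoptions(precision=3,suppress=True)
w=env.get_image("wrist");save(w,"w5.png");o=env.observe();print(o["position"],o["ft_force"])
for q in(0,.05,.1,.15,.2,.3):
    P=[ped(q,0,a)+ey*b for a,b in((.02,.02),(.02,-.02),(-.02,.02),(-.02,-.02))]
    print(q,*[proj(w,x).round(0) for x in P])
for r in env.outline_of("pedal",w)[:2]:
    ys,xs=np.nonzero(r["mask"]);print(r["conf"],r["bbox"])
s=env.get_image("side")
for r in env.tip_of("pedal",s)[:3]: print(r["pixel"],r["conf"])
print([proj(s,ped(q)).round(1) for q in(0,.1,.2,.3)])
g=cv2.cvtColor(w["color"],cv2.COLOR_RGB2GRAY).astype(int);print(g[190:310:2,225]);print(g[215,210:330:2])
E
```

```text
[0.445 0.015 0.059] [-0.544 -0.025 -0.131]
0 [227. 217.] [319. 217.] [230. 300.] [316. 300.]
0.05 [226. 216.] [320. 216.] [228. 303.] [318. 303.]
0.1 [225. 214.] [321. 214.] [227. 305.] [319. 305.]
0.15 [224. 212.] [322. 212.] [225. 307.] [320. 307.]
0.2 [222. 209.] [323. 209.] [223. 308.] [322. 308.]
0.3 [220. 202.] [325. 202.] [219. 308.] [326. 308.]
0.78 [269.8, 177.1, 98.2, 247.2]
[276.5, 220.4] 0.49
[array([279.3, 218.8]), array([278.4, 216.7]), array([277.2, 214.5]), array([275.7, 212.5])]
[162 166 169 168 168 165 167 168 173  73  79 105 121 124 125 120 122 128
 126 124 121 119 124 117 120 121 121 121 120 119 118 115 118 118 115 114
 114 119 117 110 109 112 108 115 117 113 106 109 113 107 106 105 106 106
 111 159 172 165  85   0]
[165 163 166 170 170 161  91 116 123 120 121 126 121 121 123 124 123 121
 119 122 124 123 122 123 126 121 120 123 122 122 122 124 120 119 123 122
 122 121 122 121 120 120 122 125 124 125 124 122 127 125 127 129 125 123
 168 167 167 171 167 162]
```

```bash
python3 - <<'E'
import cv2,numpy as np
a=cv2.imread("pics/w1.png",0).astype(int);b=cv2.imread("pics/w5.png",0).astype(int)
for r in range(240,300,4): print(r,a[r,246:304:4],b[r,246:304:4])
E
```

```text
240 [ 63 106 151 162 160 156 162 160 159 155 159 160 161 154 152] [119 121 123 122 120 115 120 120 121 121 119 120 123 120 122]
244 [ 65  62  62  56  58  53 163 156 152 152 160 155 152 153 157] [120 121 120 120 123 122 122 122 121 118 121 121 121 121 123]
248 [117 119 114 105  89  77 143 159 159 151 156 162 153 164 157] [120 122 118 122 119 120 120 118 120 121 119 121 121 118 118]
252 [116 114 120 111  54  56  56   8   0  45  49  53 155 150 153] [53 56 57 59 55 53 58 13  4 55 58 56 38 44 38]
256 [116 113 116  99  52  54  57  11  17  62  57  53 146 157 162] [27 22 28 38 61 61 57 13 11 61 61 64 24 29 27]
260 [114 115 115  69  57  59  54   6  19  54  57  56  70  65  59] [28 28 23 56 63 63 60 22  0 67 63 65 25 22 30]
264 [12 10  5 60 50 56 50 15 16 59 58 60 14  3  3] [13 15  9 61 66 61 58  4 15 61 62 62  6  7  8]
268 [13 27 20 61 54 57 53 12 17 54 60 54 25 19 20] [21  7 14 67 64 63 62 25  1 60 59 63 27 19 21]
272 [16 22  4 58 59 57 54 10  7 61 54 55 55 13 24] [11  6 14 61 63 61 56  9  7 56 61 63 59 27 19]
276 [ 0 10 10 56 57 57 53 15  0 58 63 59 50 14 14] [19 13 20 62 68 62 58  0 18 64 60 62 61 20 23]
280 [15 26 24 58 60 55 53  6 24 57 60 58 53 19 17] [23 12 23 62 63 68 58  7  5 65 61 61 67 22 25]
284 [20 15 27 56 57 53 49  3 14 62 57 59 61 16 12] [ 9 11 20 64 57 63 62 11  6 68 61 64 67 19 19]
288 [17  0 28 57 51 58 47  0 25 63 54 56 60  8 12] [ 9 19 26 60 60 61 54  3  4 63 64 60 61  6  1]
292 [  0  11   4  28 114 126  91  36  34 125 127  74  13  15  17] [ 26  17  10  30 120 133 116  48  40 135 135  85   2  18  13]
296 [ 18  12  25  15   8  30 115  38  36 128  14  17  11  13   0] [  9  19   1  24  26  29 125  43  42 139  23  18   4   6  20]
```

The image fit says the pad is still at about 0.08–0.1 rad, so the effective tip is roughly 15 mm behind the TCP. Continue down until the hard stop shows in the force.

Emit:
move_arm --pt "0 0 0 0 0 0.2 -1" --pt "0 0 0 0 0 0.4 -1" --pt "0 0 0 0 0 0.4 -1"

```text
time_s: 7.7
position: [0.4445, 0.0145, 0.0548]
tool_rot: [[0.984, 0.178, -0.001], [0.178, -0.984, -0.0], [-0.001, -0.0, -1.0]]
ft_force: [-1.9, 0.6, 4.0]
grip_width: 0.0003
gripper_force: 1.8
```

Emit:
move_arm --pt "0 0 0 0 0 0.2 -1" --pt "0 0 0 0 0 0.3 -1" --pt "0 0 0 0 0 0.4 -1" --pt "0 0 0 0 0 0.4 -1"

```text
time_s: 8.1
position: [0.4446, 0.0145, 0.0508]
tool_rot: [[0.984, 0.178, -0.001], [0.178, -0.984, -0.0], [-0.001, -0.0, -1.0]]
ft_force: [-3.6, -1.2, 4.4]
grip_width: 0.0001
gripper_force: 2.1
```

```bash
cat > ck.py <<'E'
from h import *
np.set_printoptions(precision=3,suppress=True)
w=env.get_image("wrist");o=env.observe();print(o["position"],o["ft_force"])
g=cv2.GaussianBlur(cv2.cvtColor(w["color"],cv2.COLOR_RGB2GRAY),(3,3),0).astype(int)
for q in(0,.05,.1,.2):
    P=[ped(q,0,a)+ey*b for a,b in((.02,.02),(.02,-.02),(-.02,.02))]
    print(q,*[proj(w,x).round(1) for x in P],"width",proj(w,P[1])[0]-proj(w,P[0])[0])
for r in range(200,300,10):
    m=np.nonzero(g[r]<140)[0];m=m[(m>190)&(m<350)];print(r,m.min() if len(m) else 0,m.max() if len(m) else 0,end="; ")
print("col235",g[190:310:2,235])
E
python3 ck.py
```

```text
[0.445 0.015 0.051] [-2.352 -0.525  3.656]
0 [224.4 222.2] [321.  222.3] [227.6 308.5] width 96.58875199041321
0.05 [223.2 221. ] [322.1 221.1] [225.9 311.6] width 98.83466599659971
0.1 [222.  219.3] [323.2 219.4] [224.2 314.2] width 101.1629124121956
0.2 [219.5 214.2] [325.5 214.3] [220.4 317.9] width 106.05745031091737
200 252 284; 210 252 284; 220 220 316; 230 220 316; 240 220 316; 250 220 316; 260 221 315; 270 222 315; 280 222 315; 290 222 316; col235 [162 165 168 167 166 165 164 166 168 168 169 143  65  65  77 103 120 123
 124 123 117  47  20  24  24  26  90 122 121 123 123 124 124 122 114  37
  24  26  27  27  99 127 123 119 120 123 121 120  71  19  21  21  13  13
  15  17  18  13  18  14]
```

Emit:
move_arm --pt "0 0 0 0 0 0.2 -1" --pt "0 0 0 0 0 0.3 -1" --pt "0 0 0 0 0 0.4 -1" --pt "0 0 0 0 0 0.4 -1"

```text
time_s: 8.55
position: [0.4447, 0.0146, 0.0468]
tool_rot: [[0.984, 0.178, -0.001], [0.178, -0.984, 0.0], [-0.001, -0.0, -1.0]]
ft_force: [-2.5, 0.3, 3.9]
grip_width: 0.0004
gripper_force: 2.2
```

```bash
python3 ck.py
```

```text
[0.445 0.015 0.047] [-2.908 -0.015  4.177]
0 [223.2 225.3] [322.2 225.5] [226.5 313.5] width 99.07155605498875
0.05 [221.9 224.1] [323.4 224.3] [224.7 316.8] width 101.43578051782544
0.1 [220.6 222.5] [324.5 222.6] [222.9 319.7] width 103.88964457832992
0.2 [217.9 217.4] [327.  217.5] [218.9 323.9] width 109.05814285519426
200 251 284; 210 252 284; 220 221 315; 230 219 316; 240 220 316; 250 220 316; 260 221 315; 270 221 315; 280 221 315; 290 222 316; col235 [162 163 167 168 165 165 164 163 165 167 167 168 167 110  58  65  77 101
 121 124 124 124 120  49  25  24  28  23  92 124 122 124 124 125 125 124
 113  32  24  27  27  32 108 127 123 120 122 118 106  91  35  17  16  15
  12  18  16  20  11  12]
```

Emit:
move_arm --pt "0 0 0 0 0 0.2 -1" --pt "0 0 0 0 0 0.3 -1" --pt "0 0 0 0 0 0.4 -1" --pt "0 0 0 0 0 0.5 -1" --pt "0 0 0 0 0 0.5 -1"

```text
time_s: 9.1
position: [0.4444, 0.0143, 0.0441]
tool_rot: [[0.984, 0.179, 0.0], [0.179, -0.984, -0.001], [-0.0, 0.001, -1.0]]
ft_force: [-15.9, -2.5, 40.5]
grip_width: 0.0004
gripper_force: 20.4
```

```bash
python3 ck.py|head -2; python3 ck.py | tail -5
```

```text
[0.444 0.014 0.044] [-15.282  -1.718  40.912]
0 [221.9 226.7] [322.8 226.8] [225.3 316.3] width 100.8907994137625
0.2 [216.5 218.7] [327.8 218.9] [217.5 327.4] width 111.2619601691423
200 251 284; 210 251 284; 220 221 315; 230 219 316; 240 219 316; 250 220 316; 260 220 315; 270 221 315; 280 221 315; 290 222 316; col235 [162 163 166 168 167 166 164 164 164 165 166 166 165 156  79  62  67  79
 103 121 125 125 126 116  39  26  24  27  26  98 123 122 125 125 126 125
 125  89  26  27  26  28  44 125 127 122 121 119 105  95  55  15  15  14
  14  13  11  16  17  17]
```

Hard stop reached: 41 N with no further travel. Retract and check the pedal.

Emit:
move_arm --pt "0 0 0 0 0 -0.5 -1" --pt "0 0 0 0 0 -4 -1" --pt "0 0 0 0 0 -9 -1" --pt "0 0 0 -2 0 -14 -1" --pt "0 0 0 -4 0 -18 -1"

```text
time_s: 9.7
position: [0.4056, 0.0074, 0.2238]
tool_rot: [[0.984, 0.178, 0.001], [0.178, -0.984, -0.0], [0.001, 0.0, -1.0]]
ft_force: [1.0, -0.4, -0.5]
grip_width: 0.0002
gripper_force: 0.0
```

```bash
python3 - <<'E'
from h import *
np.set_printoptions(precision=4,suppress=True)
go([.3742,.3121,.24])
w=env.get_image("wrist");s=env.get_image("side")
im=w["color"][40:290,130:430]
cv2.imwrite("pics/w6.png",cv2.resize(im,None,fx=2.4,fy=2.4)[:,:,::-1])
for q in(0,.1,.2): print(q,*[(proj(w,ped(q,0,a)+ey*b)-[130,40]).round(1)*2.4 for a,b in((.02,.02),(.02,-.02),(-.02,.02),(-.02,-.02))])
print(env.tip_of("pedal",w)[:1],env.tip_of("pedal",s)[:2],[proj(s,ped(q)).round(1) for q in(0,.1,.2)])
E
```

```text
row [ 0.  -0.1  0.1] [  2.35 -30.54  -1.63] now [0.4056 0.0074 0.2238] t 9.7 w 0.0002 F [ 1.  -0.4 -0.5]
0 [287.76 179.76] [402.96 179.76] [289.68 294.24] [400.8  294.48]
0.1 [286.56 170.16] [404.16 170.4 ] [287.52 288.72] [402.72 288.96]
0.2 [285.12 158.64] [405.36 158.64] [285.36 279.6 ] [404.64 279.84]
[{'pixel': [270.7, 134.9], 'conf': 0.59}] [{'pixel': [278.0, 218.0], 'conf': 0.61}] [array([279.3, 218.8]), array([278.4, 216.7]), array([277.2, 214.5])]
```

View pics/w6.png

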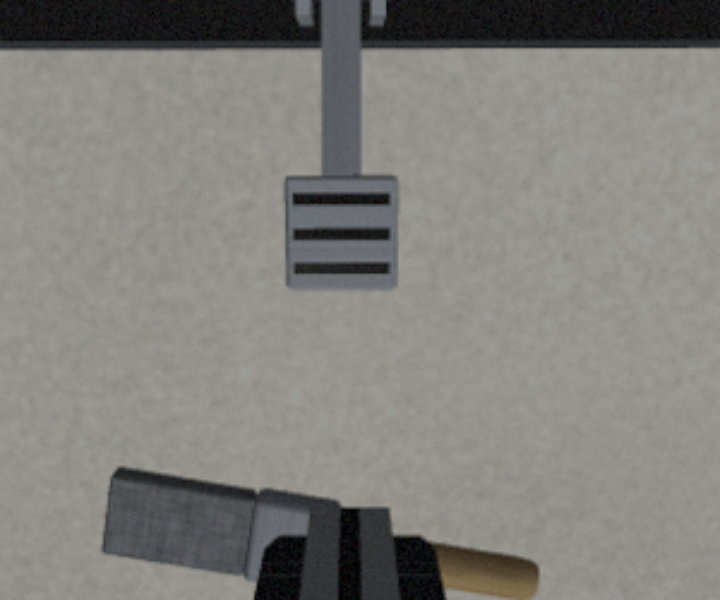

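The pedal now shows as a square pad (286–397 × 177–289 in the crop), level and matching the q=0 prediction: locked. Next, the can.

Emit:
move_arm --pt "0 0 0 2.4 -30.5 -1.6 1" --pt "0 0 0 2.4 -30.5 -1.6 1" --pt "0 0 0 2.4 -30.5 -1.6 1" --pt "0 0 0 2.4 -30.5 -1.6 1" --pt "0 0 0 2.4 -30.5 -1.6 1"

```text
time_s: 10.4
position: [0.38, 0.2581, 0.2331]
tool_rot: [[0.984, 0.178, -0.003], [0.178, -0.984, -0.001], [-0.003, 0.0, -1.0]]
ft_force: [1.6, -0.3, 0.2]
grip_width: 0.0723
gripper_force: 0.0
```

Emit:
move_arm --pt "0 0 0 1.2 -15 -0.8 1" --pt "0 0 0 1.2 -15 -0.8 1" --pt "0 0 0 1.2 -15 -0.8 1"

```text
time_s: 10.7
position: [0.365, 0.4073, 0.2405]
tool_rot: [[0.984, 0.178, -0.003], [0.178, -0.984, -0.002], [-0.003, 0.001, -1.0]]
ft_force: [1.3, -0.2, 0.2]
grip_width: 0.0853
gripper_force: 0.0
```

```bash
python3 - <<'E'
from h import *
np.set_printoptions(precision=4,suppress=True)
go([.3742,.3121,.24]);go([.3742,.3121,.056])
w=env.get_image("wrist")
for r in env.outline_of("can",w)[:2]: print(r["conf"],r["bbox"],cv2.minAreaRect(np.argwhere(r["mask"])[:,::-1].astype(np.float32)))
for q in[(.045,.023),(.045,-.023),(-.045,.023),(-.045,-.023)]: print(proj(w,np.array([.3742,.3121,.104])+ex*q[0]+ey*q[1]).round(1),end=" ")
E
```

```text
row [0.1 0.2 0.1] [-0.8   9.53  0.06] now [0.365  0.4073 0.2405] t 10.7 w 0.0853 F [ 1.3 -0.2  0.2]
row [0.1 0.2 0.1] [-0.74  9.51 18.46] now [0.365  0.4073 0.2405] t 10.7 w 0.0853 F [ 1.3 -0.2  0.2]
0.9 [369.2, 311.6, 64.3, 128.6] ((370.9993591308594, 310.5556945800781), (126.52732849121094, 49.93673324584961), 78.1469955444336)
0.65 [378.4, 190.6, 80.5, 110.4] ((376.6083679199219, 187.59725952148438), (77.81647491455078, 112.0871353149414), 3.7517290115356445)
[363.8 143.3] [420.9 143.4] [357.1 247.9] [409.9 247.9]
```

Overshot sideways; go back over the can.

Emit:
move_arm --pt "0 0 0 -0.8 5 0 1" --pt "0 0 0 -0.8 9.5 0 1" --pt "0 0 0 -0.8 9.5 0 1" --pt "0 0 0 -0.8 9.5 0 1"

```text
time_s: 11.2
position: [0.3751, 0.3092, 0.2416]
tool_rot: [[0.984, 0.176, -0.002], [0.176, -0.984, -0.001], [-0.002, 0.0, -1.0]]
ft_force: [0.1, 1.2, -0.9]
grip_width: 0.0852
gripper_force: 0.0
```

```bash
python3 - <<'E'
from h import *
np.set_printoptions(precision=4,suppress=True)
C=np.array([.3742,.3121,0])
go(C+[0,0,.056])
w=env.get_image("wrist");save(w,"w7.png")
for r in env.outline_of("can",w)[:2]: print(r["conf"],r["bbox"])
for q in[(.045,.023),(.045,-.023),(-.045,.023),(-.045,-.023)]: print(proj(w,C+[0,0,.104]+ex*q[0]+ey*q[1]).round(1),end=" ")
print("cap",proj(w,C+[0,0,.122]+.022*ex))
g=cv2.cvtColor(w["color"],cv2.COLOR_RGB2GRAY).astype(int)
for r in(150,170,190,210,230): print(r,g[r,220:330:3])
E
```

```text
row [ 0.   0.1 -0.1] [ 0.   -0.3  18.56] now [0.3751 0.3092 0.2416] t 11.2 w 0.0852 F [ 0.1  1.2 -0.9]
0.8 [278.3, 303.6, 64.6, 124.2]
0.63 [269.6, 181.2, 56.5, 113.4]
[241.6 133.9] [298.9 133.8] [244.2 239.5] [297.3 239.4] cap [270.1031 165.8293]
150 [144 140 143 145 141 141 139 134 100 116 119 114 116  20  39  34  28  22
  29  29  58 118 117 120 117 114 146 142 141 142 138 142 150 145 146 145
 139]
170 [140 140 143 143 140 145 141 132 100 119 117 115  43  53  50  50  48  52
  50  49  48  86 119 119 119 111 143 143 144 135 143 143 144 145 139 140
 140]
190 [145 137 143 143 141 143 143 137  93 114 117 117 120 119 121 118 114 120
 122 124 119 119 117 118 121 114 140 135 139 137 141 137 135 138 144 141
 141]
210 [141 141 145 138 141 139 136 138  88 120 115 116 119 120 117 116 117 117
 122 117 121 117 115 118 122 111 137 137 139 130 132 137 141 142 141 137
 138]
230 [141 138 143 147 139 131 142 142  84 118 117 117 120 116 119 123 120 121
 117 117 120 122 118 120 117 103 142 134 140 136 134 135 140 135 137 142
 140]
```

View pics/w7.png

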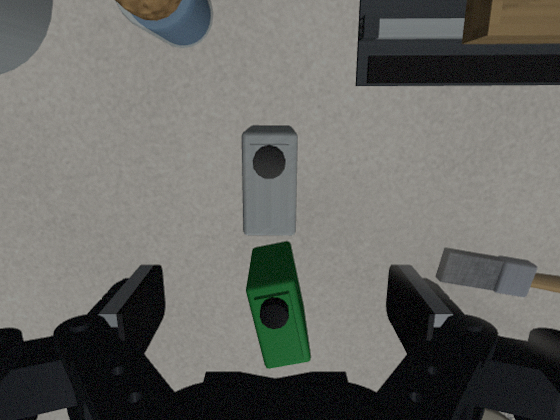

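The silver can is at (270,180), cap (269,162), as predicted. The green one at (278,303) is a separate can behind it. Descend.

Emit:
move_arm --pt "0 0 0 0 -0.2 5 1" --pt "0 0 0 0.2 -0.2 9.5 1" --pt "0 0 0 0.2 -0.2 13 1" --pt "0 0 0 0.2 -0.2 16 1" --pt "0 0 0 0.2 -0.2 18 1"

```text
time_s: 11.8
position: [0.3753, 0.3128, 0.0602]
tool_rot: [[0.984, 0.179, -0.003], [0.179, -0.984, -0.001], [-0.003, 0.001, -1.0]]
ft_force: [0.3, -1.0, 0.1]
grip_width: 0.0852
gripper_force: 0.0
```

Emit:
move_arm --pt "0 0 0 0 0 0.4 1" --pt "0 0 0 0 0 0.4 -1" --pt "0 0 0 0 0 0.4 -1" --pt "0 0 0 0 0 0.4 -1" --pt "0 0 0 0 0 0.4 -1" --squeeze 40

```text
time_s: 12.3
position: [0.377, 0.3129, 0.0601]
tool_rot: [[0.984, 0.178, 0.002], [0.178, -0.984, 0.002], [0.003, -0.001, -1.0]]
ft_force: [-1.4, 1.5, 6.3]
grip_width: 0.0452
gripper_force: 41.3
```

Emit:
move_arm --pt "0 0 0 0 0 0 -1" --pt "0 0 0 0 0 0 -1" --pt "0 0 0 0 0 0 -1"

```text
time_s: 12.6
position: [0.377, 0.3129, 0.0601]
tool_rot: [[0.984, 0.178, 0.002], [0.178, -0.984, 0.002], [0.003, -0.001, -1.0]]
ft_force: [-1.0, 2.0, 7.2]
grip_width: 0.045
gripper_force: 41.5
```

Emit:
move_arm --pt "0 0 0 0 0 -1 -1" --pt "0 0 0 0 0 -4 -1" --pt "0 0 0 0 0 -8 -1" --pt "0 0 0 0 0 -12 -1" --pt "0 0 0 0 0 -15.5 -1"

```text
time_s: 13.1
position: [0.3761, 0.312, 0.2164]
tool_rot: [[0.984, 0.178, 0.001], [0.178, -0.984, 0.0], [0.001, 0.0, -1.0]]
ft_force: [1.6, -0.2, -3.2]
grip_width: 0.0451
gripper_force: 42.4
```

```bash
python3 - <<'E'
from h import *
np.set_printoptions(precision=4,suppress=True)
go([.601,.1275,.215])
t=env.get_image("top");s=env.get_image("side")
for n,q in(("t",t),("s",s)):
    for k in("bay","can"):
        for r in env.tip_of(k,q)[:2]: print(n,k,np.round(r["pixel"],1),round(r["conf"],2),onz(q,r["pixel"],.066 if k=="bay" else .155))
E
```

```text
row [ 0.  -0.   0.1] [18.85 22.16  0.16] now [0.3761 0.312  0.2164] t 13.1 w 0.0451 F [ 1.6 -0.2 -3.2]
t bay [226.  148.7] 0.67 [0.6089 0.1374 0.066 ]
t can [148.  235.8] 0.82 [0.3701 0.318  0.155 ]
t can [173.1 280.6] 0.64 [0.26   0.2532 0.155 ]
s bay [214.4 227.4] 0.71 [0.6132 0.1332 0.066 ]
s can [305. 320.] 0.64 [0.2192 0.3888 0.155 ]
s can [255.4 272.1] 0.59 [0.3806 0.3107 0.155 ]
```

Emit:
move_arm --pt "0 0 0 3.8 4.4 0 -1" --pt "0 0 0 7.6 8.8 0 -1" --pt "0 0 0 11.4 13.2 0 -1" --pt "0 0 0 15.2 17.6 0 -1" --pt "0 0 0 19.2 22 0 -1"

```text
time_s: 13.9
position: [0.5721, 0.1541, 0.212]
tool_rot: [[0.984, 0.178, -0.004], [0.178, -0.984, -0.0], [-0.004, -0.0, -1.0]]
ft_force: [1.5, -0.1, -3.2]
grip_width: 0.0451
gripper_force: 42.5
```

Emit:
move_arm --pt "0 0 0 0 0 0 -1" --pt "0 0 0 0 0 0 -1"

```text
time_s: 14.1
position: [0.5713, 0.1549, 0.2116]
tool_rot: [[0.984, 0.176, -0.004], [0.176, -0.984, -0.0], [-0.004, -0.001, -1.0]]
ft_force: [-0.7, 0.1, -3.6]
grip_width: 0.0453
gripper_force: 42.6
```

```bash
python3 - <<'E'
from h import *
np.set_printoptions(precision=4,suppress=True)
go([.604,.130,.126])
t=env.get_image("top");s=env.get_image("side");w=env.get_image("wrist")
for n,q in(("t",t),("s",s),("w",w)):
    for k,z in(("bay",.066),("can",.155),("pedal",.07),("brake_hinge",.041)):
        for r in env.tip_of(k,q)[:1]: print(n,k,np.round(r["pixel"],1),round(r["conf"],2),onz(q,r["pixel"],z))
# side-view wood near end wall line
print([proj(s,np.array([.614,.048,.096])+ex*a+ey*b).round(1) for a,b in((-.075,.135),(.075,.135),(-.075,-.135))],(170+np.array([248,68,340])/3.8).round(1),(170+np.array([257,225,52])/3.8).round(1))
g=s["color"].astype(int);print([ (g[r,c]).tolist() for r,c in((225,205),(228,210),(240,215))])
cv2.imwrite("pics/sx.png",s["color"][:,:,::-1])
E
```

```text
row [-0.   0.2 -0.1] [2.82 3.03 8.55] now [0.5713 0.1549 0.2116] t 14.1 w 0.0453 F [-0.7  0.1 -3.6]
t bay [225.9 151.8] 0.95 [0.6004 0.1375 0.066 ]
t can [216.6 158.2] 0.47 [0.5673 0.1517 0.155 ]
t brake_hinge [262.7 179.6] 0.59 [0.5292 0.037  0.041 ]
s bay [214.5 229.7] 0.82 [0.6075 0.1421 0.066 ]
s can [219.  216.7] 0.89 [0.5679 0.1684 0.155 ]
s pedal [276.5 221.9] 0.67 [0.4466 0.032  0.07  ]
s brake_hinge [253.9 219.6] 0.8 [0.5314 0.0235 0.041 ]
w bay [314.2 150.5] 0.73 [0.6061 0.1288 0.066 ]
w can [312.7 151.7] 0.72 [0.6138 0.1405 0.155 ]
w pedal [379.2 142. ] 0.52 [0.6229 0.0782 0.07  ]
w brake_hinge [394.  250.1] 0.94 [0.5233 0.0295 0.041 ]
[array([236. , 236.6]), array([188.3, 227.7]), array([260.9, 183.7])] [235.3 187.9 259.5] [237.6 229.2 183.7]
[[139, 113, 82], [132, 108, 77], [88, 72, 56]]
```

Emit:
move_arm --pt "0 0.2 0 1.5 1.6 0 -1" --pt "0 0.2 0 2.7 3.1 0 -1" --pt "0 0.2 0 2.7 3.1 2 -1" --pt "0 0.2 0 2.7 3.1 4 -1" --pt "0 0.2 0 2.7 3.1 6 -1"

```text
time_s: 15.35
position: [0.6036, 0.1299, 0.1531]
tool_rot: [[0.984, 0.178, 0.004], [0.178, -0.984, 0.001], [0.004, -0.0, -1.0]]
ft_force: [0.4, 0.4, -2.9]
grip_width: 0.0452
gripper_force: 42.7
```

```bash
python3 - <<'E'
from h import *
np.set_printoptions(precision=4,suppress=True)
go([.603,.129,.128])
E
```

```text
row [-0.  -0.2  0. ] [-0.08  0.08  2.51] now [0.6036 0.1299 0.1531] t 15.35 w 0.0452 F [ 0.4  0.4 -2.9]
```

Emit:
move_arm --pt "0 0 0 0 0 0.8 -1" --pt "0 0 0 0 0 1.5 -1" --pt "0 0 0 0 0 2 -1" --pt "0 0 0 0 0 2.3 -1" --pt "0 0 0 0 0 2.5 -1"

```text
time_s: 15.85
position: [0.6038, 0.1301, 0.1292]
tool_rot: [[0.984, 0.178, 0.004], [0.178, -0.984, 0.001], [0.004, 0.0, -1.0]]
ft_force: [-0.1, -0.2, -3.8]
grip_width: 0.0448
gripper_force: 42.7
```

Emit:
move_arm --pt "0 0 0 0 0 0.1 -1" --pt "0 0 0 0 0 0.2 -1" --pt "0 0 0 0 0 0.2 -1"

```text
time_s: 16.15
position: [0.6036, 0.1302, 0.127]
tool_rot: [[0.984, 0.178, 0.004], [0.178, -0.984, 0.001], [0.004, 0.0, -1.0]]
ft_force: [1.3, -0.3, -2.2]
grip_width: 0.0449
gripper_force: 42.7
```

Emit:
move_arm --pt "0 0 0 0 0 0.1 -1" --pt "0 0 0 0 0 0.2 -1" --pt "0 0 0 0 0 0.2 -1"

```text
time_s: 16.45
position: [0.6042, 0.1303, 0.1262]
tool_rot: [[0.984, 0.178, 0.006], [0.178, -0.984, 0.001], [0.006, 0.0, -1.0]]
ft_force: [0.0, 1.3, 4.8]
grip_width: 0.0452
gripper_force: 43.6
```

Set down on the floor of the compartment. Release.

Emit:
move_arm --pt "0 0 0 0 0 0 0.2" --pt "0 0 0 0 0 0 0.6" --pt "0 0 0 0 0 0 0.6" --pt "0 0 0 0 0 0 0.6" --pt "0 0 0 0 0 0 0.6"

```text
time_s: 16.95
position: [0.6036, 0.1302, 0.1248]
tool_rot: [[0.984, 0.178, 0.003], [0.178, -0.984, 0.001], [0.003, -0.0, -1.0]]
ft_force: [-0.0, 0.5, -0.4]
grip_width: 0.0682
gripper_force: 0.0
```

Emit:
move_arm --pt "0 0 0 0 0 -2 0.6" --pt "0 0 0 0 0 -5 0.6" --pt "0 0 0 0 0 -8 0.6" --pt "0 0 0 0 0 -12 0.6" --pt "0 0 0 -4 0 -14 0.6"

```text
time_s: 17.45
position: [0.5666, 0.1228, 0.2671]
tool_rot: [[0.984, 0.178, 0.009], [0.178, -0.984, 0.001], [0.009, 0.001, -1.0]]
ft_force: [-0.6, -0.7, -0.2]
grip_width: 0.068
gripper_force: 0.0
```

```bash
python3 - <<'E'
from h import *
np.set_printoptions(precision=4,suppress=True)
go([.41,.01,.24])
t=env.get_image("top");s=env.get_image("side")
for n,q in(("t",t),("s",s)):
    for k,z in(("bay",.066),("can",.066),("pedal",.07),("brake_hinge",.041)):
        for r in env.tip_of(k,q)[:2]: print(n,k,np.round(r["pixel"],1),round(r["conf"],2),onz(q,r["pixel"],z))
for r in env.outline_of("can",s)[:2]: print(r["conf"],r["bbox"])
C=np.array([.604,.13,0]);P=np.array([proj(s,C+ex*a+ey*b+ez*c) for a in(-.045,.045) for b in(-.023,.023) for c in(.066,.17)]);print("pred",P.min(0),P.max(0))
E
```

```text
row [ 0.  -0.5  0. ] [-17.44   8.32   2.56] now [0.5666 0.1228 0.2671] t 17.45 w 0.068 F [-0.6 -0.7 -0.2]
t bay [227.  150.9] 0.93 [0.603  0.1346 0.066 ]
t can [227.8 152.3] 0.7 [0.5992 0.1323 0.066 ]
t pedal [268.8 206.9] 0.73 [0.4519 0.019  0.07  ]
t brake_hinge [264.6 176.7] 0.77 [0.5374 0.0318 0.041 ]
s bay [217.3 227.7] 0.67 [0.6043 0.1306 0.066 ]
s bay [190.6 324.8] 0.42 [0.485 0.459 0.066]
s can [214.4 229.9] 0.85 [0.6073 0.143  0.066 ]
s can [307.7 319.4] 0.66 [0.2304 0.3255 0.066 ]
s pedal [275.  220.4] 0.6 [0.4538 0.0275 0.07  ]
s brake_hinge [229.9 226.1] 0.53 [0.5872 0.0844 0.041 ]
s brake_hinge [253.9 220.7] 0.5 [0.5289 0.0284 0.041 ]
0.88 [214.2, 213.7, 39.7, 36.8]
0.81 [308.9, 306.9, 38.0, 41.5]
pred [197.227  194.5574] [233.6209 235.1325]
```

The can stands upright in the compartment, where predicted. Now to pinch the pedal.

```bash
python3 - <<'E'
from h import *
go([.444,.0167,.25]);go([.444,.0167,.15])
E
```

```text
row [-0.  -0.1  0.1] [-13.7    8.32   1.37] now [0.564  0.1229 0.264 ] t 18.0 w 0.0684 F [-1.4 -0.1 -1. ]
row [-0.  -0.1  0.1] [-13.73   8.32  11.37] now [0.564  0.1229 0.264 ] t 18.0 w 0.0684 F [-1.4 -0.1 -1. ]
```

Emit:
move_arm --pt "0 0 0 -4.5 2.8 0 0.7" --pt "0 0 0 -9 5.5 1 0.7" --pt "0 0 0 -13.7 8.3 1.4 0.7" --pt "0 0 0 -13.7 8.3 6 0.7" --pt "0 0 0 -13.7 8.3 10 0.7"

```text
time_s: 18.5
position: [0.443, 0.0159, 0.1637]
tool_rot: [[0.984, 0.176, 0.005], [0.176, -0.984, -0.0], [0.005, 0.001, -1.0]]
ft_force: [1.1, 0.0, 0.2]
grip_width: 0.0725
gripper_force: 0.0
```

Emit:
move_arm --pt "0 0 0 0 0 0 0.7" --pt "0 0 0 0 0 0 0.7"

```text
time_s: 18.7
position: [0.4448, 0.0169, 0.1652]
tool_rot: [[0.984, 0.178, 0.004], [0.178, -0.984, 0.001], [0.004, -0.0, -1.0]]
ft_force: [0.6, 0.3, 1.2]
grip_width: 0.0728
gripper_force: 0.0
```

```bash
python3 - <<'E'
from h import *
np.set_printoptions(precision=4,suppress=True)
go([.444,.0167,.035])
w=env.get_image("wrist")
print(proj(w,ped(0)))
g=cv2.GaussianBlur(cv2.cvtColor(w["color"],cv2.COLOR_RGB2GRAY),(3,3),0).astype(int)
P=[proj(w,ped(0,0,a)+ey*b).round(1) for a in(.02,-.02) for b in(.02,-.02)];print(P)
r0=int(P[0][1])
for r in range(r0-10,r0+70,10):
    m=np.nonzero(g[r]<125)[0];m=m[(m>200)&(m<350)];print(r,m.min() if len(m) else 0,m.max() if len(m) else 0,end="; ")
c=int(P[0][0])+8;print("col",c,r0-20,g[r0-20:r0+90:2,c])
print(env.tip_of("pedal",w)[:1])
E
```

```text
row [-0.  -0.2  0.1] [-0.12  0.01 13.02] now [0.4448 0.0169 0.1652] t 18.7 w 0.0728 F [0.6 0.3 1.2]
[276.9281 202.3991]
[array([248.9, 175.1]), array([305.1, 175.2]), array([249.8, 228.6]), array([303.9, 228.7])]
165 266 283; 175 247 301; 185 247 301; 195 248 301; 205 248 301; 215 248 301; 225 0 0; 235 0 0; col 256 155 [160 161 162 159 159 159 157 157 120  84 113 123 124  92  58  58  99 121
 121 122 123  92  49  44  73 119 117 117 120  87  32  30  65 114 118 132
 156 158 160 160 161 161 160 162 163 162 160 158 159 160 163 162 159 162
 163]
[{'pixel': [276.5, 196.5], 'conf': 0.75}]
```

Emit:
move_arm --pt "0 0 0 0 0 4 0.7" --pt "0 0 0 0 0 7.5 0.7" --pt "0 0 0 0 0 10 0.7" --pt "0 0 0 0 0 12 0.7" --pt "0 0 0 0 0 12.8 0.7"

```text
time_s: 19.3
position: [0.4452, 0.0171, 0.036]
tool_rot: [[0.984, 0.178, 0.004], [0.178, -0.984, 0.001], [0.004, 0.0, -1.0]]
ft_force: [-0.1, -0.8, 0.8]
grip_width: 0.0726
gripper_force: 0.0
```

Emit:
move_arm --pt "0 0 0 0 0 0 0.2" --pt "0 0 0 0 0 0 -0.3" --pt "0 0 0 0 0 0 -0.3" --pt "0 0 0 0 0 0 -0.3" --pt "0 0 0 0 0 0 -0.3" --squeeze 30

```text
time_s: 19.8
position: [0.4453, 0.0173, 0.0375]
tool_rot: [[0.984, 0.178, 0.006], [0.178, -0.984, 0.001], [0.006, 0.0, -1.0]]
ft_force: [-0.2, 4.2, 6.7]
grip_width: 0.0391
gripper_force: 33.6
```

```bash
python3 - <<'E'
from h import *
o=env.observe();p0=np.array(o["position"]);R=np.array(o["tool_rot"]);print(p0,o["ft_force"],o["grip_width"])
a=ped(0)
# rigid path about hinge with half tool pitch
for q in(.1,.2,.3,.4,.5,.6,.7,.8): print(q,np.round(R.T@(ped(q)-a)*100,2))
g=p0-a; off=g[2]
print("arc of grasp point, off",off)
E
```

```text
[0.44529207 0.01727071 0.03750089] [-0.17777418  4.24821668  6.7371156 ] 0.03912603639592515
0.1 [ 0.34  0.   -0.83]
0.2 [ 0.76  0.   -1.63]
0.3 [ 1.25  0.   -2.37]
0.4 [ 1.82  0.   -3.07]
0.5 [ 2.45  0.   -3.71]
0.6 [ 3.15  0.   -4.27]
0.7 [ 3.9   0.   -4.77]
0.8 [ 4.69  0.01 -5.19]
arc of grasp point, off -0.032499110486273325
```

```bash
python3 - <<'E'
from h import *
f=lambda q:ped(q,-.005)+tool(np.degrees(q)/2)@[0,0,.0275]
R=tool(0)
for q in np.arange(.1,.95,.1): print(round(q,1),round(-np.degrees(q)/2,1),np.round(R.T@(f(q)-f(0))*100,2))
print("from q=.4")
R=tool(np.degrees(.2))
for q in np.arange(.5,.95,.1): print(round(q,1),round(-np.degrees(q-.4)/2,1),np.round(R.T@(f(q)-f(.4))*100,2))
E
```

```text
0.1 -2.9 [ 0.14 -0.   -0.84]
0.2 -5.7 [ 0.37 -0.   -1.65]
0.3 -8.6 [ 0.68 -0.   -2.44]
0.4 -11.5 [ 1.06 -0.   -3.18]
0.5 -14.3 [ 1.51 -0.   -3.87]
0.6 -17.2 [ 2.03  0.   -4.5 ]
0.7 -20.1 [ 2.6  -0.   -5.08]
0.8 -22.9 [ 3.23 -0.   -5.59]
0.9 -25.8 [ 3.9  -0.   -6.02]
from q=.4
0.5 -2.9 [ 0.31 -0.   -0.77]
0.6 -5.7 [ 0.68  0.   -1.49]
0.7 -8.6 [ 1.13  0.   -2.17]
0.8 -11.5 [ 1.65  0.   -2.79]
0.9 -14.3 [ 2.22 -0.   -3.36]
```

Emit:
move_arm --pt "0 -2.9 0 0.14 0 -0.84 -0.3" --pt "0 -5.7 0 0.37 0 -1.65 -0.3" --pt "0 -8.6 0 0.68 0 -2.44 -0.3" --pt "0 -11.5 0 1.06 0 -3.18 -0.3" --pt "0 -11.5 0 1.06 0 -3.18 -0.3"

```text
time_s: 20.3
position: [0.4559, 0.0187, 0.0687]
tool_rot: [[0.965, 0.179, -0.192], [0.175, -0.984, -0.036], [-0.195, 0.001, -0.981]]
ft_force: [0.6, -1.4, -0.7]
grip_width: 0.0386
gripper_force: 31.5
```

Still gripping (38.6 mm). Continue.

Emit:
move_arm --pt "0 -2.9 0 0.31 0 -0.77 -0.3" --pt "0 -5.7 0 0.68 0 -1.49 -0.3" --pt "0 -8.6 0 1.13 0 -2.17 -0.3" --pt "0 -11.5 0 1.65 0 -2.79 -0.3" --pt "0 -12.9 0 1.93 0 -3.08 -0.3"

```text
time_s: 20.8
position: [0.4789, 0.0233, 0.0943]
tool_rot: [[0.896, 0.178, -0.406], [0.163, -0.984, -0.073], [-0.412, -0.0, -0.911]]
ft_force: [-3.5, -0.9, -3.7]
grip_width: 0.039
gripper_force: 30.6
```

```bash
python3 - <<'E'
from h import *
np.set_printoptions(precision=4,suppress=True)
s=env.get_image("side");o=env.observe();print(o["ft_force"],o["grip_width"])
for r in env.tip_of("pedal",s)[:2]: print(r["pixel"],r["conf"])
print([proj(s,ped(q)).round(1) for q in(0,.5,.65,.8)])
E
```

```text
[-2.3691 -0.4391  2.9222] 0.03868985987458848
[264.1, 206.7] 0.67
[array([279.3, 218.8]), array([272.1, 208.6]), array([268.8, 206. ]), array([265.2, 203.8])]
```

Emit:
move_arm --pt "0 0 0 0 0 0 0.2" --pt "0 0 0 0 0 0 0.5" --pt "0 0 0 0 0 0 0.5" --pt "0 0 0 0 0 0 0.5"

```text
time_s: 21.3
position: [0.4794, 0.0233, 0.0948]
tool_rot: [[0.898, 0.178, -0.403], [0.162, -0.984, -0.073], [-0.409, 0.0, -0.913]]
ft_force: [-1.6, -0.1, 0.2]
grip_width: 0.0641
gripper_force: 0.0
```

Emit:
move_arm --pt "0 0 0 -0.8 0 -1.8 0.5" --pt "0 0 0 -2 0 -4.5 0.5" --pt "0 0 0 -4 0 -8 0.5" --pt "0 6 0 -6.5 0 -11 0.5" --pt "0 12 0 -9 0 -14 0.5"

```text
time_s: 21.8
position: [0.4552, 0.0189, 0.2603]
tool_rot: [[0.963, 0.178, -0.204], [0.174, -0.984, -0.037], [-0.207, 0.0, -0.978]]
ft_force: [0.0, -1.0, 0.1]
grip_width: 0.064
gripper_force: 0.0
```

```bash
python3 - <<'E'
from h import *
from scipy.optimize import least_squares
np.set_printoptions(precision=4,suppress=True)
w=env.get_image("wrist");s=env.get_image("side");t=env.get_image("top");o=env.observe();print(o["position"],o["ft_force"],o["time_s"])
for n,q in(("w",w),("t",t),("s",s)):
    for k,z in(("pedal",.12),("bay",.066),("can",.066)):
        for r in env.tip_of(k,q)[:1]: print(n,k,np.round(r["pixel"],1),round(r["conf"],2),onz(q,r["pixel"],z))
print([[proj(c,ped(q)).round(1) for q in(0,.5,.65,.8)] for c in(w,t,s)])
for r in env.outline_of("can",s)[:1]: print(r["conf"],r["bbox"])
E
```

```text
[0.4548 0.0188 0.2621] [ 0.2632 -0.5115 -1.1103] 21.95
w pedal [274.8 108. ] 0.8 [0.4916 0.0249 0.12  ]
w can [ 45.5 239.1] 0.92 [0.2976 0.2423 0.066 ]
t pedal [266.3 189.1] 0.43 [0.4947 0.0259 0.12  ]
t bay [230.3 151.6] 0.82 [0.6012 0.1256 0.066 ]
t can [171.5 278.3] 0.77 [0.2574 0.2761 0.066 ]
s pedal [262.3 206.5] 0.68 [0.4938 0.0365 0.12  ]
s bay [215.7 229.9] 0.6 [0.6037 0.1413 0.066 ]
s can [217.6 229.3] 0.79 [0.5998 0.1365 0.066 ]
[[array([276.6, 148. ]), array([276.9, 133.9]), array([277. , 123.8]), array([277.1, 110.8])], [array([270.4, 209.7]), array([268.9, 199.7]), array([268.2, 195.4]), array([267.4, 190.7])], [array([279.3, 218.8]), array([272.1, 208.6]), array([268.8, 206. ]), array([265.2, 203.8])]]
0.96 [307.4, 306.9, 37.7, 40.3]
```

The pedal reads about 0.8 rad in all three views. One last check on the can's outline, then hand in.

```bash
python3 - <<'E'
from h import *
s=env.get_image("side")
B=[r["bbox"] for r in env.outline_of("can",s)];print(B)
ok=any(abs(b[0]-214.5)<5 and abs(b[1]-213.7)<5 and b[3]>32 for b in B)
print(ok, env.close_job() if ok else "hold")
E
```

```text
[[307.0, 305.2, 37.7, 41.7], [215.9, 212.8, 38.1, 38.4]]
the job is handed in; nothing more can be done
True None
```

The job is handed in: I pressed the brake down to its hard stop, set the silver can upright in the empty compartment, and raised the pedal again to about 0.8 rad; the hand-in returned no verdict.

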